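# Load the thin-section press, release its safety catch and hold the lever down

### The arm

A 6-joint arm with a two-finger parallel gripper is mounted at the origin on the work surface. World frame = base frame: x ahead of the robot, y to its left, z up, the work surface at z = 0. Lengths are in m, angles in rad, forces in N, time in s.
With the tool pointing down it reaches from about 0.35 to 0.925 m from the base axis. Payload 6.4 kg.
Tool frame: the origin (TCP) lies midway between the tips of the shut fingers; the grasp point (between the pads) lies 19 mm behind it; x points along the fingers, z is the direction in which the jaws open and shut, and the axes are right-handed (so a half turn about x gives the same grasp; the last joint's range is limited). The gripper opens to 94 mm and grips with 3 to 60 N. Pads are 16 mm wide; open, the fingers measure 119 mm over their backs; the gripper's body (75 mm by 177 mm) begins 78 mm behind the grasp point.
Start: joints at [0.951, 0.245, 1.558, -0, 1.339, -0.174], TCP at [0.28, 0.586, 0.205] pointing down, gripper open.
Joint ranges: [-3.13, 3.13], [-1.02, 2.26], [0.13, 2.54], [-0.95, 4.09], [0.21, 2.88], [-2.74, 2.74]. Speed limits (rad/s): [2.57, 2.57, 3.14, 3.14, 3.14, 3.14].

### API

Orientations are given as a rotation vector (axis times angle).
In Python, from bench import arm gives the robot as it stands. The module is installed in compiled form; this text tells all that it offers.
- The arm moves only by the tool servo_tool, never from a script. Its argument "increments" is a list of rows, each a list of 6 numbers: the shift along the tool's x, y, z in m, then the turn, a rotation vector about the tool's x, y, z in degrees. A call has exactly 8 rows; each row shifts and turns the commanded pose from where the row before left it, along the tool's axes as they then stand; what a row does not reach is not made up. A row lasts 1/8 s, in which the tool goes at most 62.5 mm and 10.7 degrees, less where a joint would pass 70% of its speed; a pose out of reach is approached as far as the arm can. A call is refused whole if a number of a shift passes 0.0625 or a number of a turn 10.7, either way. A call with a gripper value outside its range is refused whole. "grip" is the opening, from 0 (shut) to 1 (fully open), set as the call begins (left out, the last holds). The fingers move at their own pace and stop on an object; "grip_force" is the grip in N (left out, the last holds). Time passes only in rows, so rows that do not move let the fingers close, or fill a call up. It gives the time, the measured TCP pose, the force and the opening at its end, in the units of the state.
- arm.read_state(): the state, without advancing time (a new reading comes with each control period).
- arm.get_image(name): name is "scene" or "side" or "wrist"; returns the picture (480x640x3 uint8, red, green, blue); there is no depth.
- arm.get_calibration(name): a dict with "K" (3x3 intrinsics, pixels), "distortion" ([k1, k2, p1, p2, k3] as OpenCV has them; the pictures are not rectified), "T" (4x4, takes a point from camera to world coordinates). Camera axes: x right, y up, looking along -z (the intrinsics and any distortion apply to the point x, -y, -z); pixel columns grow to the right and rows downward; lengths in m; the calibration is good to about 2 mm. A picture is of the moment at which its call begins: read the wrist's pose just before it. get_calibration takes no time and is no camera call; for the wrist camera it gives the pose at the moment of the call.
- arm.hand_in(): hands the job in, once; it reports no verdict.
The state is a dict: "t": time; "joints": joint angles; "joint_vel": joint speeds; "tau": joint torques, N m; "eef_pos": TCP position; "eef_rot": TCP orientation; "ft_force": force on the tool from outside, world axes, zero at the start; "wrist_torque": the same for the moment, N m; "opening": finger opening in m.
Only numpy, scipy, OpenCV 4.12 (cv2) and the standard library are available. Lean on these libraries where they do the work, as an engineer would, in place of code of your own. Each camera call takes 0.05 s, during which the arm holds its last target.

### The job

Put the resin sample block with the red-brown sherd into the recess of the little bonding press and push it fully home, flat on the glass, while the lever is still locked upright. Then flip the red safety catch all the way down, take the lever by its black ball knob, pull it down to its stop so that the sprung foot presses on the block, and finish while still holding it down by the knob: the lever springs back up if it is let go. Leave the other two blocks, the jar and the slide box where they are.

Things in the scene. Friction and masses are not known exactly. Their poses are not given: they have to be found in the camera images.
- press: Bonding press, fixed: grey-green base 215 x 100 mm, its top 18 mm above the table. Origin at table height under the recess's centre; x points to the rear (lever's pivot), y to the side with the red catch, z up; base from x = -80 to +135 mm. The lever comes down towards -x over the recess. An upright stop screw, its top 73 mm above the table, stands at x = -58, y = 0.
- nest_floor (a point): Centre of the recess's floor (a glass slide), 24 mm above the table, in an aluminium plate 66 x 48 mm, top 34 mm above the table. Recess 10 mm deep, 46.5 mm long along the press's x, 28.5 mm wide along y, rim chamfered 3 mm. Axes as the press. A seated block stands 12 mm proud. Parked, all of the lever keeps 60 mm behind (+x of) it; the pivot's cheeks (up to 104 mm high) begin 48 mm behind it.
- sample: The block to load: pale resin 42 (x) x 24 (y) x 22 (z) mm, about 32 g, with a red-brown sherd showing in its top and sides; starts lying flat on the table. Origin at the centre of its underside, z up. Either way round (half turn) fits the recess.
- catch (a joint): Red safety catch, a hinge: 0 is on (its nose props the lever's lug: the lever cannot be pulled), 0.9 rad is fully off, at its stop; stays where it is left (friction about 0.06 N m). Pressing its thumb tab down from above turns it off. Axis along the press's y, 69 mm behind the recess's centre, 50 mm above the table.
- catch_tab (a point): Upper face of the catch's ribbed thumb tab, 38 mm from the catch's axis towards the front, 50 mm to the press's +y side of the recess's centre line. The tab is 28 mm wide along y; it slopes 25 degrees up to the front when on, 26 degrees down when off, so this point sinks from about 68 to 35 mm above the table. Moves with the catch; axes as the press at catch 0.
- lever (a joint): Lever hinge: 0 is parked, 105 degrees up from level (leaning 15 degrees back); 1.833 rad is level, at its stop, fully down. A spring drives it back to 0: about 2 N at the knob near the bottom, and about 7 N with a block under the foot. Blocked by the catch until that is off.
- lever_hinge (a point): Axis of the lever's pivot, parallel to the press's y: 100 mm behind the recess's centre, 85 mm above the table. Axes as the press.
- knob: Black ball knob, 30 mm across, on the lever's end; origin at its centre, 215 mm from the pivot axis. The bar next to it is 14 mm thick along the press's y, 22 mm the other way. Parked it is 293 mm above the table, 156 mm behind the recess's centre; fully down 85 mm above the table, 115 mm in front. Also revolves on the bar; may turn between the fingers.
- foot: Black rubber foot, 22 mm across, on a sprung plunger under the lever, 100 mm from the pivot; origin at the centre of its pressing face. With the lever at its stop and the block seated it is pushed in by 6 mm and presses with about 10 N.
- grey_block: Bystander: block like the sample, 42 x 24 x 22 mm, with a grey stone chip. Origin at the centre of its underside.
- black_block: Bystander: block like the sample, 42 x 24 x 22 mm, with a black chip. Origin at the centre of its underside.
- jar: Bystander: amber jar with white cap, 54 mm across, 55 mm tall. Origin at the centre of its underside.
- slide_box: Bystander: blue box with white lid for glass slides, 84 x 36 x 34 mm. Origin at the centre of its underside.
Not all that is in view belongs to the job. Leave any blue, turquoise or yellow look-alike of the sample alone.

How it is judged:
By the outcome, as a careful person would: the job done as asked, in the order asked, and still so for the second after the job is handed in, while the arm keeps its last pose, push and grip.
It also fails if it takes over 72 s, if anything falls off the work surface, if the arm or the gripper's body presses on something with over 40 N, if the wrist force passes 120 N, or if a joint passes its speed limit or range.

## Working session

There is one attempt and no reset: what is moved stays moved. The work goes in short steps, Python scripts to look and compute and a tool call to move; the robot and the scene stay as the last step left them, time stands still between calls to the robot, and variables do not carry over. Pictures are saved under pics/ and viewed, and the job is handed in when it is done.

Besides the shell and the picture viewer there is one more tool, called after "Emit:" as name(argument=value, ...), one argument or row to a line, values as JSON. servo_tool: Moves the arm, as the interface text tells. Its arguments: {"type":"object","properties":{"increments":{"type":"array","items":{"type":"array","items":{"type":"number"}}},"grip":{"type":"number"},"grip_force":{"type":"number"}},"required":["increments"]}

```bash
mkdir -p pics; python3 - <<'E'
from bench import arm
import cv2,numpy as np
s=arm.read_state();print(s)
for n in("scene","side","wrist"):
    c=arm.get_calibration(n);print(n,np.round(c["K"],1).tolist(),c["distortion"],np.round(c["T"],4).tolist())
    cv2.imwrite(f"pics/{n}0.png",arm.get_image(n)[:,:,::-1])
E
```

```text
{'t': 0.0, 'joints': array([ 9.50929904e-01,  2.45795906e-01,  1.55898478e+00, -7.49752485e-06,
        1.33868580e+00, -1.74100852e-01]), 'joint_vel': array([-2.30709474e-04, -7.46102595e-04,  1.45605330e-05,  1.25161075e-03,
       -1.98831111e-05, -1.20309830e-03]), 'tau': array([ 7.20396542e-05, -4.15819466e+01, -3.14608240e+01,  6.84618973e-02,
        3.32604535e-02, -1.77663155e-04]), 'eef_pos': array([0.27989687, 0.58599797, 0.20437269]), 'eef_rot': array([-0.87570576,  1.38948244,  0.8745302 ]), 'ft_force': array([-0.98630072,  0.72362986, -0.0890995 ]), 'wrist_torque': array([-0.03822539, -0.0428856 , -0.0015673 ]), 'opening': 0.09424683135671795}
scene [[522.7, 0.0, 324.3], [0.0, 522.7, 238.2], [0.0, 0.0, 1.0]] [-0.03603705  0.          0.          0.          0.        ] [[0.1176, -0.8006, 0.5876, 1.2021], [0.993, 0.0878, -0.079, -0.0525], [0.0117, 0.5927, 0.8053, 1.0457], [0.0, 0.0, 0.0, 1.0]]
side [[486.8, 0.0, 309.2], [0.0, 486.8, 235.8], [0.0, 0.0, 1.0]] [0.00118229 0.         0.         0.         0.        ] [[-0.9753, 0.1748, -0.135, 0.4687], [-0.2209, -0.7651, 0.6049, 0.5754], [0.0025, 0.6198, 0.7848, 0.9059], [0.0, 0.0, 0.0, 1.0]]
wrist [[405.5, 0.0, 323.5], [0.0, 405.5, 235.8], [0.0, 0.0, 1.0]] [-0.08583606  0.          0.          0.          0.        ] [[0.4318, -0.8661, -0.2519, 0.2068], [0.902, 0.4142, 0.122, 0.6217], [-0.0013, -0.2799, 0.96, 0.3837], [0.0, 0.0, 0.0, 1.0]]
```

View pics/scene0.png

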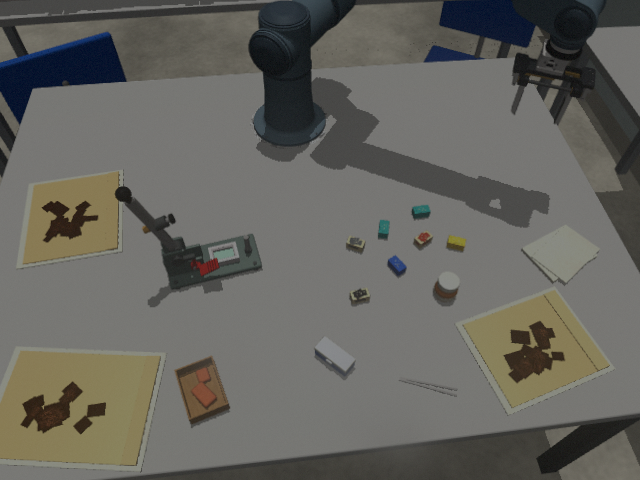

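View pics/side0.png

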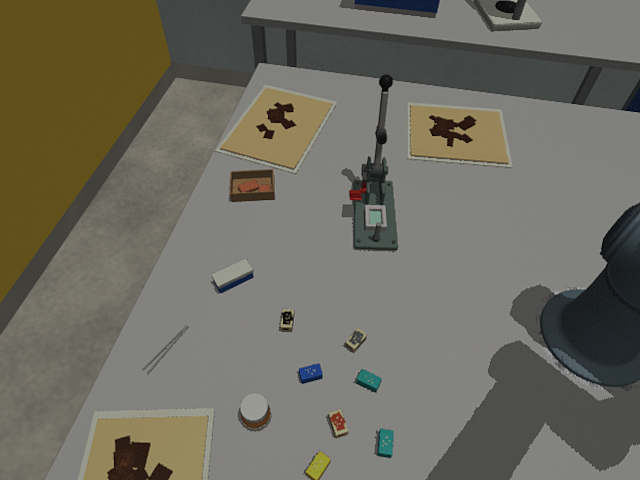

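View pics/wrist0.png

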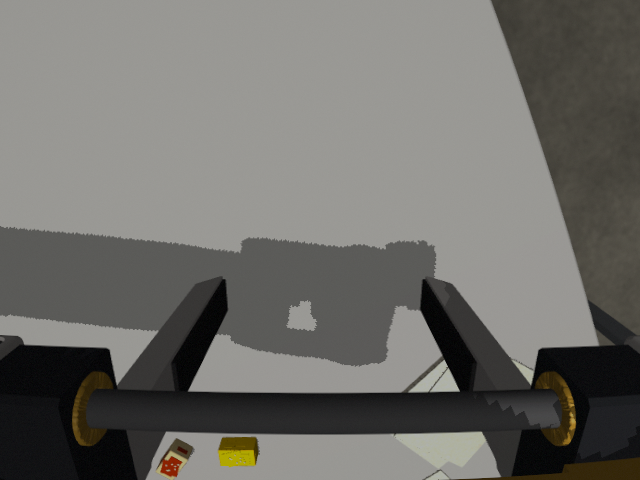

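The scene view shows three resin blocks: (423,239) red-brown chip, (355,242) grey and (360,295) black. Turquoise, blue and yellow look-alikes lie around them. The press is at about (215,258), with its lever parked towards the upper left. I'll enlarge both views to confirm.

```bash
cat > h.py <<'E'
from bench import arm
import cv2,numpy as np
from scipy.spatial.transform import Rotation as R
def ray(c,uv):
    p=cv2.undistortPoints(np.array([[uv]],float),c["K"],np.array(c["distortion"]))[0,0]
    d=c["T"][:3,:3]@np.array([p[0],-p[1],-1]);return c["T"][:3,3],d
def atz(c,uv,z):
    o,d=ray(c,uv);return o+d*(z-o[2])/d[2]
def proj(c,P):
    P=np.atleast_2d(P);q=(P-c["T"][:3,3])@c["T"][:3,:3]
    q=q*[1,-1,-1]
    return cv2.projectPoints(q.reshape(-1,1,3),np.zeros(3),np.zeros(3),c["K"],np.array(c["distortion"]))[0][:,0]
def crop(img,x0,y0,x1,y1,s,fn):
    cv2.imwrite(fn,cv2.resize(np.ascontiguousarray(img[y0:y1,x0:x1,::-1]),None,fx=s,fy=s,interpolation=cv2.INTER_CUBIC))
E
python3 - <<'E'
import cv2
from h import crop
a=cv2.imread("pics/scene0.png")[:,:,::-1]; b=cv2.imread("pics/side0.png")[:,:,::-1]
crop(a,340,195,480,305,5,"pics/a1.png");crop(a,105,175,275,300,4.5,"pics/a2.png")
crop(b,320,60,420,260,3,"pics/b2.png");crop(b,270,300,410,480,3.3,"pics/b1.png")
E
```

```text
(no output)
```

View pics/a1.png

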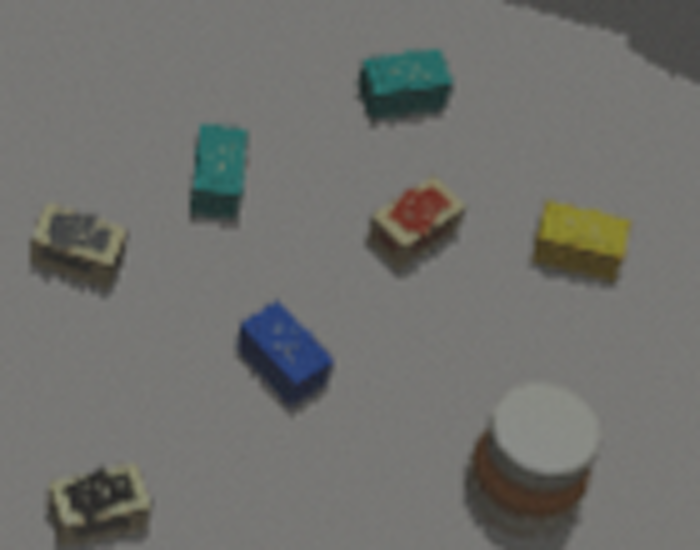

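View pics/a2.png

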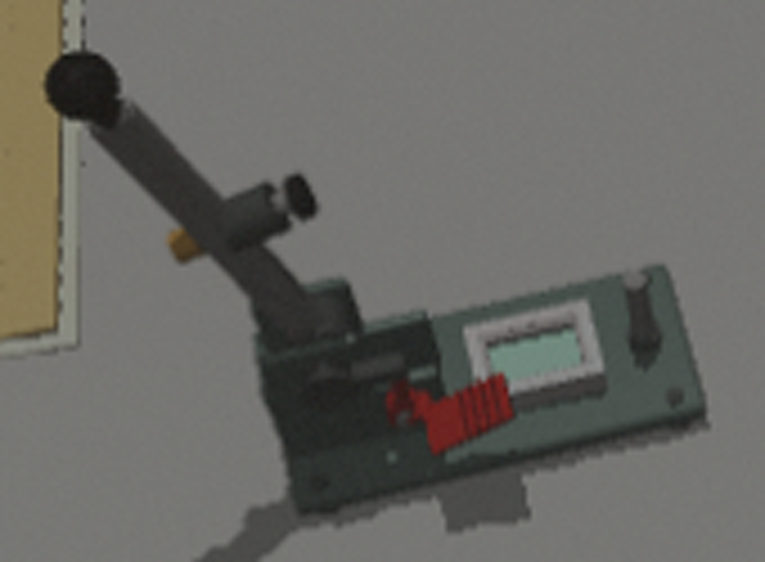

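View pics/b2.png

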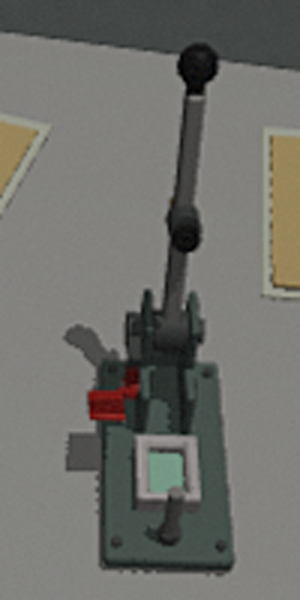

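View pics/b1.png

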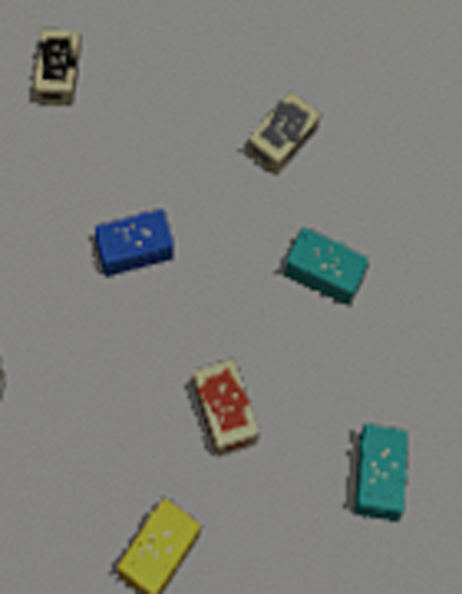

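The red-brown sherd block is at scene (423,239) and side ~(337,421). It is pale resin with a red chip; grey (355,242), black (360,295) and the coloured ones don't match the description. Next I fit the press and sample poses from both views.

```bash
cat > fit.py <<'E'
from h import *
from scipy.optimize import least_squares
cs=arm.get_calibration("scene");cd=arm.get_calibration("side")
A=lambda x,y:(105+x/4.5,175+y/4.5); B=lambda x,y:(320+x/3,60+y/3)
obs=[(cs,A(665,265),(-80,-50,18)),(cs,A(705,408),(-80,50,18)),
(cs,A(465,328),(33,-24,34)),(cs,A(589,299),(-33,-24,34)),(cs,A(606,376),(-33,24,34)),
(cs,A(637,278),(-58,0,73)),(cs,A(82,86),(155.6,0,292.7)),
(cd,B(137,437),(33,24,34)),(cd,B(197,437),(33,-24,34)),(cd,B(201,506),(-33,-24,34)),(cd,B(133,503),(-33,24,34)),
(cd,B(176,492),(-58,0,73)),(cd,B(198,64),(155.6,0,292.7)),(cd,B(101,560),(-80,50,18)),(cd,B(235,563),(-80,-50,18))]
def w(p,P):
    c,s=np.cos(p[2]),np.sin(p[2]);P=np.array(P)/1000
    return np.array([p[0]+c*P[0]-s*P[1],p[1]+s*P[0]+c*P[1],P[2]])
f=lambda p:np.concatenate([proj(c,w(p,P))[0]-uv for c,uv,P in obs])
for c in (cs,cd): print(atz(c,A(530,355) if c is cs else B(167,470),.034))
r=least_squares(f,[.55,-.2,-1.5],loss="soft_l1");print("press",r.x);print(np.round(r.fun.reshape(-1,2),1).tolist())
A1=lambda x,y:(340+x/5,195+y/5); B1=lambda x,y:(270+x/3.3,300+y/3.3)
# top corners cyc
S=[A1(373,219),A1(435,182),A1(464,208),A1(405,248)]
D=[B1(193,372),B1(231,360),B1(258,436),B1(220,452)]
for c,q in((cs,S),(cd,D)):
    P=np.array([atz(c,u,.022) for u in q]);e=P-np.roll(P,-1,0);print(P.mean(0),np.linalg.norm(e,axis=1),np.degrees(np.arctan2(e[:,1],e[:,0])))
E
python3 fit.py
```

```text
[ 0.48342422 -0.19570905  0.034     ]
[ 0.47874571 -0.18759362  0.034     ]
press [ 0.47975597 -0.19221668 -1.39657719]
[[1.0, -1.2], [1.1, -0.3], [0.3, -0.2], [0.2, -0.1], [0.4, -1.2], [0.1, 0.3], [1.2, -0.3], [-0.6, -1.3], [-0.6, -0.5], [-0.6, -2.3], [1.3, -2.2], [-0.3, -0.6], [0.1, -0.0], [0.4, -1.3], [-0.4, -0.6]]
[0.48062807 0.28979337 0.022     ] [0.04022093 0.02013264 0.0399772  0.02210464] [ -62.01508237 -148.67561141  120.79173718   31.7835964 ]
[0.47711675 0.29469764 0.022     ] [0.02194922 0.04216043 0.02207135 0.04389068] [  30.036994    -59.59071    -145.46589683  120.32387722]
```

```bash
cat >> h.py <<'E'
def tgt(pos,yaw): # tool down (x=-z), tool z (jaw) at yaw in world
    z=np.array([np.cos(yaw),np.sin(yaw),0]);x=np.array([0,0,-1.]);y=np.cross(z,x)
    return np.array(pos,float),np.column_stack([x,y,z])
def rel(pos,Rm):
    s=arm.read_state();R0=R.from_rotvec(s["eef_rot"]).as_matrix()
    d=R0.T@(pos-s["eef_pos"]);rv=np.degrees(R.from_matrix(R0.T@Rm).as_rotvec())
    print("shift mm",np.round(d*1000,1),"turn deg",np.round(rv,2));return d,rv
def st():
    s=arm.read_state();Rm=R.from_rotvec(s["eef_rot"]).as_matrix()
    print("t",round(s["t"],2),"p",np.round(s["eef_pos"],4),"x",np.round(Rm[:,0],3),"zyaw",round(np.degrees(np.arctan2(Rm[1,2],Rm[0,2])),2),"F",np.round(s["ft_force"],1),"op",round(s["opening"],4),"j",np.round(s["joints"],2))
E
python3 - <<'E'
from h import *
st()
s=arm.read_state();R0=R.from_rotvec(s["eef_rot"]).as_matrix();print(R0.round(3))
c=arm.get_calibration("wrist");print("cam in tool",R0.T@(c["T"][:3,3]-s["eef_pos"]),proj(c,s["eef_pos"]))
for y in(30,210):
    rel(*tgt([.479,.292,.12],np.radians(y)))
E
```

```text
t 0.15 p [0.28   0.5861 0.2046] x [-0.001 -0.001 -1.   ] zyaw 64.46 F [ 0.   0.2 -0.2] op 0.0942 j [ 0.95  0.25  1.56  0.    1.34 -0.17]
[[-0.001 -0.902  0.431]
 [-0.001  0.431  0.902]
 [-1.     0.    -0.001]]
cam in tool [-0.17917497  0.08144528  0.00031394] [[322.85529298 293.93752189]]
shift mm [  84.8 -306.4 -179.4] turn deg [ 3.446e+01 -8.000e-02  1.000e-02]
shift mm [  84.8 -306.4 -179.4] turn deg [-1.4554e+02 -1.0000e-02 -1.1000e-01]
```

Emit:
servo_tool(
  increments=[
    [0.005,-0.0383,-0.0224,0,0,0],
    [0.005,-0.0383,-0.0224,0,0,0],
    [0.005,-0.0383,-0.0224,0,0,0],
    [0.005,-0.0383,-0.0224,0,0,0],
    [0.005,-0.0383,-0.0224,0,0,0],
    [0.005,-0.0383,-0.0224,0,0,0],
    [0.005,-0.0383,-0.0224,0,0,0],
    [0.005,-0.0383,-0.0224,0,0,0],
  ],
  grip=0.6,
)

```text
t: 1.15
eef_pos: [0.4799, 0.2913, 0.1651]
eef_rot: [-0.875, 1.388, 0.875]
ft_force: [0.1, 0.2, -0.2]
opening: 0.0567
```

Emit:
servo_tool(
  increments=[
    [0,0,0,8.6,0,0],
    [0,0,0,8.6,0,0],
    [0,0,0,8.6,0,0],
    [0,0,0,8.7,0,0],
    [0,0,0,0,0,0],
    [0,0,0,0,0,0],
    [0,0,0,0,0,0],
    [0,0,0,0,0,0],
  ],
)

```text
t: 2.15
eef_pos: [0.4794, 0.2927, 0.1654]
eef_rot: [-0.41, 1.532, 0.41]
ft_force: [-0.6, 0.4, -0.2]
opening: 0.0565
```

```bash
python3 - <<'E'
from h import *
st();c=arm.get_calibration("wrist");cv2.imwrite("pics/w1.png",arm.get_image("wrist")[:,:,::-1])
print(proj(c,arm.read_state()["eef_pos"]))
E
```

```text
t 2.15 p [0.4794 0.2927 0.1654] x [-0. -0. -1.] zyaw 30.0 F [-0.6  0.4 -0.2] op 0.0565 j [ 0.35  0.08  1.82 -0.    1.24 -0.18]
[[322.60732518 294.53634386]]
```

View pics/w1.png

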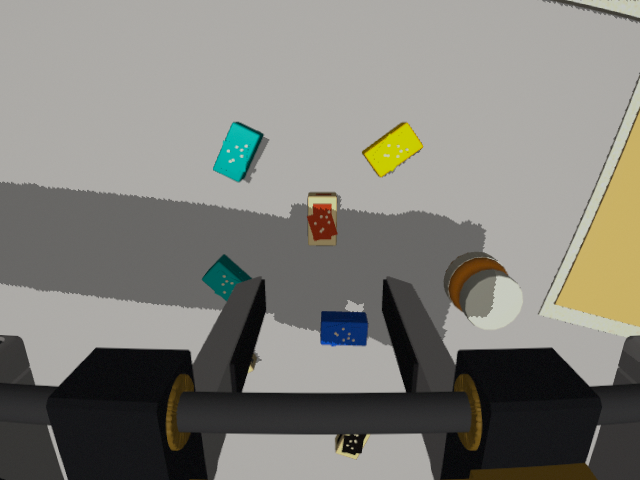

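The wrist view shows the red-brown block at about (322,219), already in line with the jaws. I'll take a zoomed measurement.

```bash
python3 - <<'E'
import cv2
from h import crop
crop(cv2.imread("pics/w1.png")[:,:,::-1],290,180,355,260,7,"pics/w1c.png")
E
```

```text
(no output)
```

View pics/w1c.png

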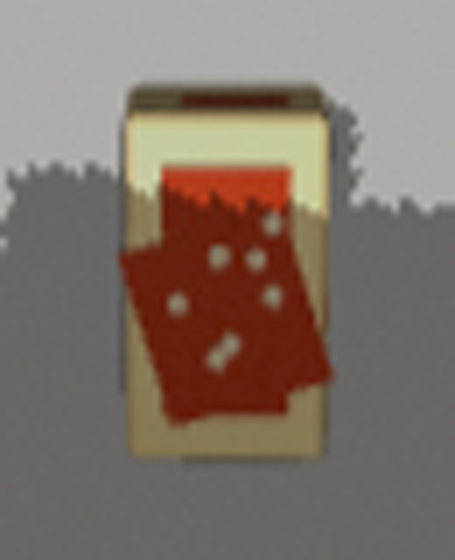

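```bash
python3 - <<'E'
from h import *
c=arm.get_calibration("wrist")
P=np.array([atz(c,(290+x/7,180+y/7),.022) for x,y in((125,112),(329,112),(326,460),(127,460))])
e=P-np.roll(P,-1,0);print(P.mean(0),np.linalg.norm(e,axis=1),np.degrees(np.arctan2(e[:,1],e[:,0])))
rel(*tgt([*P.mean(0)[:2],.013],np.radians(30)))
E
```

```text
[0.47908347 0.2925095  0.022     ] [0.0234996  0.04205005 0.0237309  0.04205016] [-150.06189481  119.98070575   29.9372426   -60.33445665]
shift mm [152.5   0.   -0.4] turn deg [-0.01 -0.    0.  ]
```

Emit:
servo_tool(
  increments=[
    [0.03,0,0,0,0,0],
    [0.035,0,0,0,0,0],
    [0.035,0,0,0,0,0],
    [0.028,0,0,0,0,0],
    [0.015,0,0,0,0,0],
    [0.0095,0,-0.0004,0,0,0],
    [0,0,0,0,0,0],
    [0,0,0,0,0,0],
  ],
)

```text
t: 3.2
eef_pos: [0.48, 0.2928, 0.014]
eef_rot: [-0.41, 1.53, 0.41]
ft_force: [-0.2, 0.1, 0.1]
opening: 0.0564
```

Emit:
servo_tool(
  increments=[
    [0,0,0,0,0,0],
    [0,0,0,0,0,0],
    [0,0,0,0,0,0],
    [0,0,0,0,0,0],
    [0,0,0,0,0,0],
    [0,0,0,0,0,0],
    [0,0,0,0,0,0],
    [0,0,0,0,0,0],
  ],
  grip=0.0,
  grip_force=20,
)

```text
t: 4.2
eef_pos: [0.4791, 0.2925, 0.013]
eef_rot: [-0.41, 1.532, 0.41]
ft_force: [-0.5, -0.2, 1.6]
opening: 0.024
```

Emit:
servo_tool(
  increments=[
    [-0.02,0,0,0,0,0],
    [-0.03,0,0,0,0,0],
    [-0.03,0,0,0,0,0],
    [-0.03,0,0,0,0,0],
    [0,0,0,0,0,0],
    [0,0,0,0,0,0],
    [0,0,0,0,0,0],
    [0,0,0,0,0,0],
  ],
)

```text
t: 5.2
eef_pos: [0.4785, 0.2922, 0.1218]
eef_rot: [-0.41, 1.534, 0.41]
ft_force: [-0.3, 0.3, -0.8]
opening: 0.0237
```

```bash
python3 - <<'E'
from h import *
st();c=arm.get_calibration("wrist");cv2.imwrite("pics/w2.png",arm.get_image("wrist")[:,:,::-1])
p=np.array([.47976,-.19222]);d=np.array([.173,-.985])
rel(*tgt([*p,.125],np.radians(10)))
E
```

```text
t 5.2 p [0.4785 0.2922 0.1218] x [-0.002 -0.001 -1.   ] zyaw 29.96 F [-0.3  0.3 -0.8] op 0.0237 j [ 0.35  0.13  1.85 -0.    1.16 -0.18]
shift mm [  -2.7 -420.3 -240.9] turn deg [19.96 -0.1   0.  ]
```

View pics/w2.png

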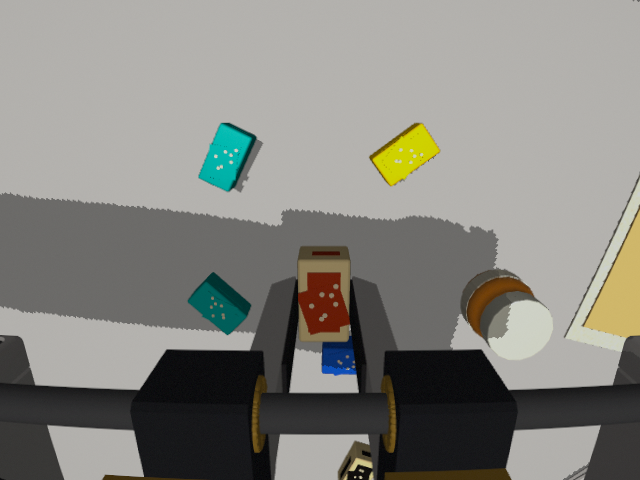

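Emit:
servo_tool(
  increments=[
    [-0.005,-0.03,-0.0172,0,0,0],
    [-0.005,-0.046,-0.0264,0,0,0],
    [-0.005,-0.046,-0.0264,0,0,0],
    [-0.005,-0.046,-0.0264,0,0,0],
    [-0.005,-0.046,-0.0264,0,0,0],
    [-0.005,-0.046,-0.0264,0,0,0],
    [-0.005,-0.046,-0.0264,0,0,0],
    [-0.005,-0.046,-0.0264,0,0,0],
  ],
)

```text
t: 6.25
eef_pos: [0.4795, -0.115, 0.1629]
eef_rot: [-0.41, 1.532, 0.41]
ft_force: [0.8, 0.1, 0.1]
opening: 0.0237
```

Emit:
servo_tool(
  increments=[
    [-0.003,-0.036,-0.0205,0,0,0],
    [0,-0.022,-0.0122,0,0,0],
    [0,-0.01,-0.006,5,0,0],
    [0,0,0,10,0,0],
    [0,0,0,5,0,0],
    [0,0,0,0,0,0],
    [0,0,0,0,0,0],
    [0,0,0,0,0,0],
  ],
)

```text
t: 7.25
eef_pos: [0.4803, -0.1915, 0.1659]
eef_rot: [-0.137, 1.567, 0.137]
ft_force: [0.2, -1.4, 0.6]
opening: 0.0239
```

```bash
python3 - <<'E'
from h import *
st();c=arm.get_calibration("wrist");np.save("c3.npy",c,allow_pickle=True);i=arm.get_image("wrist");cv2.imwrite("pics/w3.png",i[:,:,::-1])
E
```

```text
t 7.25 p [ 0.4803 -0.1915  0.1659] x [-0.  0. -1.] zyaw 10.01 F [ 0.2 -1.4  0.6] op 0.0239 j [-0.6  -0.03  1.93 -0.    1.24 -0.77]
```

View pics/w3.png

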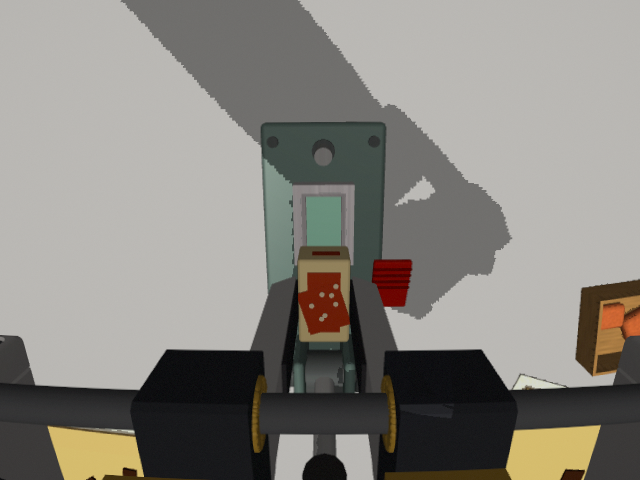

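The wrist view shows the recess (glass ~(323,222)) ahead of the held block, the stop screw at (323,155) and the red tab at (391,283). I'll zoom in to measure.

```bash
python3 - <<'E'
import cv2
from h import crop
crop(cv2.imread("pics/w3.png")[:,:,::-1],255,115,420,315,3,"pics/w3c.png")
E
```

```text
(no output)
```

View pics/w3c.png

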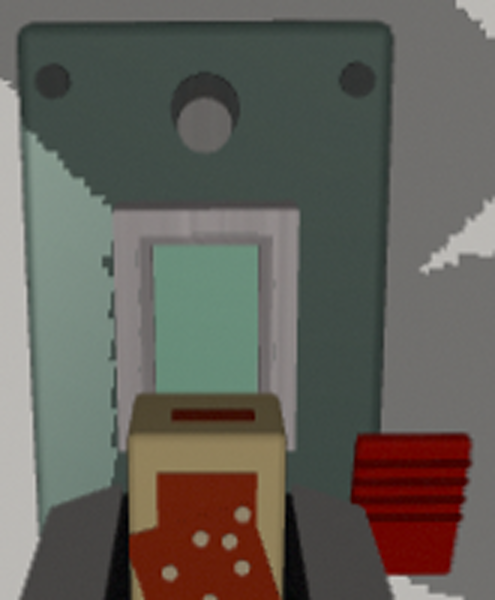

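```bash
python3 - <<'E'
from h import *
from scipy.optimize import least_squares
c=np.load("c3.npy",allow_pickle=True).item()
C=lambda x,y:(255+x/3,115+y/3)
obs=[(C(113,210),(-33,-24,34)),(C(299,209),(-33,24,34)),(C(153,246),(-23.25,-14.25,24)),(C(258,246),(-23.25,14.25,24)),(C(204,125),(-58,0,73))]
def w(p,P):
    k,s=np.cos(p[2]),np.sin(p[2]);P=np.array(P)/1000
    return np.array([p[0]+k*P[0]-s*P[1],p[1]+s*P[0]+k*P[1],P[2]])
f=lambda p:np.concatenate([proj(c,w(p,P))[0]-uv for uv,P in obs])
r=least_squares(f,[.48,-.192,-1.3966]);print(r.x,np.degrees(r.x[2]));print(np.round(r.fun.reshape(-1,2),1).tolist())
for uv,P in obs:print(atz(c,uv,P[2]/1000).round(4))
# held block pose: front-top corners, z = tip+.009
s=arm.read_state();z=s["eef_pos"][2]+.009
a,b=atz(c,C(129,435),z),atz(c,C(285,434),z)
print("block front corners",a,b,np.linalg.norm(a-b),np.degrees(np.arctan2(*(b-a)[1::-1])))
q=atz(c,(255+129/3+1.5,340),z);print("rear",q)
R0=R.from_rotvec(s["eef_rot"]).as_matrix();print("in tool",(R0.T@((a+b)/2-s["eef_pos"])).round(4))
rel(*tgt([r.x[0],r.x[1],.038],r.x[2]+np.pi/2))
E
```

```text
[ 0.48120706 -0.19277106 -1.38996181] -79.63894543558423
[[-0.3, 0.8], [-0.1, 0.7], [-0.2, -1.2], [0.3, -1.5], [0.2, 0.9]]
[ 0.4518 -0.164   0.034 ]
[ 0.4989 -0.1554  0.034 ]
[ 0.4633 -0.1734  0.024 ]
[ 0.491  -0.1686  0.024 ]
[ 0.4705 -0.1351  0.073 ]
block front corners [ 0.46588219 -0.17269425  0.17492036] [ 0.48864431 -0.16854019  0.17492036] 0.023138064254855772 10.342590080269169
rear [ 0.47280682 -0.21247653  0.17492036]
in tool [-0.009   0.0211  0.0006]
shift mm [127.9  -1.4   0.7] turn deg [-0.37 -0.   -0.  ]
```

Emit:
servo_tool(
  increments=[
    [0.012,-0.0014,0.0003,-0.37,0,0],
    [0.024,0,0,0,0,0],
    [0.026,0,0,0,0,0],
    [0.022,0,0,0,0,0],
    [0.016,0,0,0,0,0],
    [0.01,0,0,0,0,0],
    [0,0,0,0,0,0],
    [0,0,0,0,0,0],
  ],
)

```text
t: 8.3
eef_pos: [0.4814, -0.1933, 0.0567]
eef_rot: [-0.142, 1.565, 0.141]
ft_force: [0.3, -0.2, 0.2]
opening: 0.0237
```

```bash
python3 - <<'E'
from h import *
st();rel(*tgt([.4812,-.1928,.038],np.radians(10.36)));i=arm.get_image("wrist");crop(i,220,150,430,350,3.5,"pics/w4.png")
E
```

```text
t 8.3 p [ 0.4814 -0.1933  0.0567] x [ 0.001 -0.001 -1.   ] zyaw 10.33 F [ 0.3 -0.2  0.2] op 0.0237 j [-0.6   0.13  1.99 -0.    1.02 -0.78]
shift mm [18.7  0.5 -0.1] turn deg [-0.03  0.06  0.06]
```

View pics/w4.png

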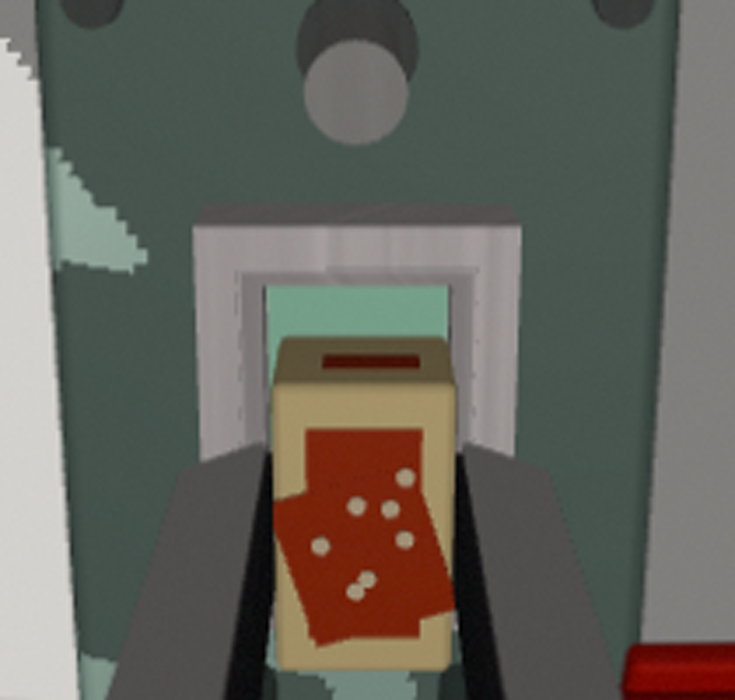

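Emit:
servo_tool(
  increments=[
    [0.003,0.0004,-0.0009,0,0,0],
    [0.003,0,0,0,0,0],
    [0.003,0,0,0,0,0],
    [0.003,0,0,0,0,0],
    [0.003,0,0,0,0,0],
    [0.002,0,0,0,0,0],
    [0,0,0,0,0,0],
    [0,0,0,0,0,0],
  ],
)

```text
t: 9.35
eef_pos: [0.4799, -0.1927, 0.039]
eef_rot: [-0.142, 1.566, 0.141]
ft_force: [-0.4, 0.0, 0.1]
opening: 0.0234
```

```bash
python3 - <<'E'
from h import *
st();rel(*tgt([.4812,-.1928,.038],np.radians(10.36)));i=arm.get_image("wrist");crop(i,220,150,430,350,3.5,"pics/w5.png")
E
```

```text
t 9.35 p [ 0.4799 -0.1927  0.039 ] x [ 0. -0. -1.] zyaw 10.33 F [-0.4  0.   0.1] op 0.0234 j [-0.6   0.16  2.   -0.    0.99 -0.78]
shift mm [ 1.  -0.3  1.2] turn deg [-0.03  0.    0.01]
```

View pics/w5.png

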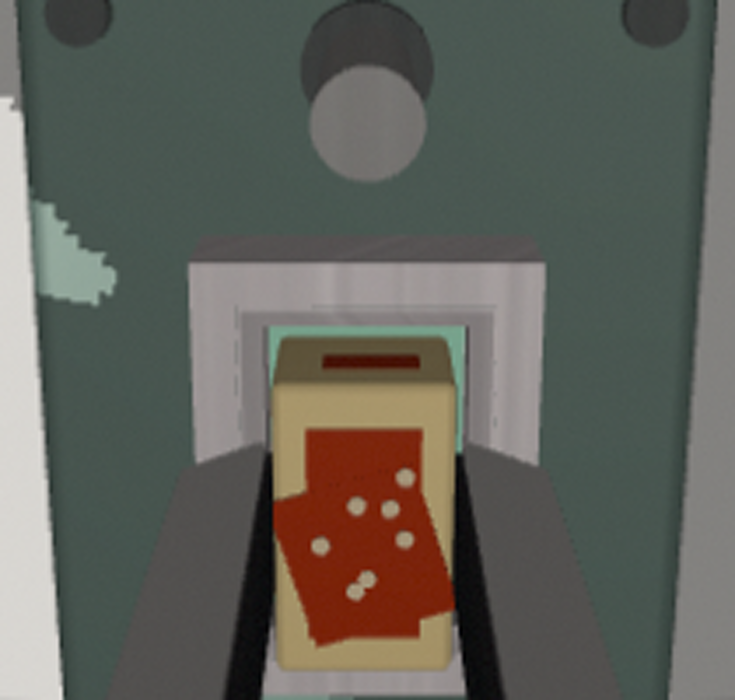

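The block is centred inside the recess, about 2 mm off the glass, with no contact force. I'll lower the rest of the way, release, and then push it home with closed fingertips.

Emit:
servo_tool(
  increments=[
    [0.001,0,0,0,0,0],
    [0.001,0,0,0,0,0],
    [0,0,0,0,0,0],
    [0,0,0,0,0,0],
    [0,0,0,0,0,0],
    [0,0,0,0,0,0],
    [0,0,0,0,0,0],
    [0,0,0,0,0,0],
  ],
)

```text
t: 10.4
eef_pos: [0.4799, -0.1927, 0.037]
eef_rot: [-0.142, 1.566, 0.141]
ft_force: [0.2, 0.1, 2.2]
opening: 0.0235
```

Emit:
servo_tool(
  increments=[
    [0,0,0,0,0,0],
    [0,0,0,0,0,0],
    [0,0,0,0,0,0],
    [0,0,0,0,0,0],
    [-0.01,0,0,0,0,0],
    [-0.02,0,0,0,0,0],
    [-0.01,0,0,0,0,0],
    [0,0,0,0,0,0],
  ],
  grip=0.45,
)

```text
t: 11.4
eef_pos: [0.4806, -0.1931, 0.078]
eef_rot: [-0.143, 1.564, 0.14]
ft_force: [0.3, 0.3, -0.4]
opening: 0.0426
```

Emit:
servo_tool(
  increments=[
    [0,0,0,0,0,0],
    [0,0,0,0,0,0],
    [0,0,0,0,0,0],
    [0,0,0,0,0,0],
    [0,0,0,0,0,0],
    [0,0,0,0,0,0],
    [0,0,0,0,0,0],
    [0,0,0,0,0,0],
  ],
  grip=0.0,
)

```text
t: 12.4
eef_pos: [0.4799, -0.1927, 0.077]
eef_rot: [-0.142, 1.566, 0.141]
ft_force: [-0.4, -0.4, 0.0]
opening: 0.0002
```

```bash
python3 - <<'E'
from h import *
st();i=arm.get_image("wrist");crop(i,220,150,430,350,3.5,"pics/w6.png")
E
```

```text
t 12.4 p [ 0.4799 -0.1927  0.077 ] x [ 0. -0. -1.] zyaw 10.32 F [-0.4 -0.4  0. ] op 0.0002 j [-0.6   0.1   1.98 -0.    1.06 -0.78]
```

View pics/w6.png

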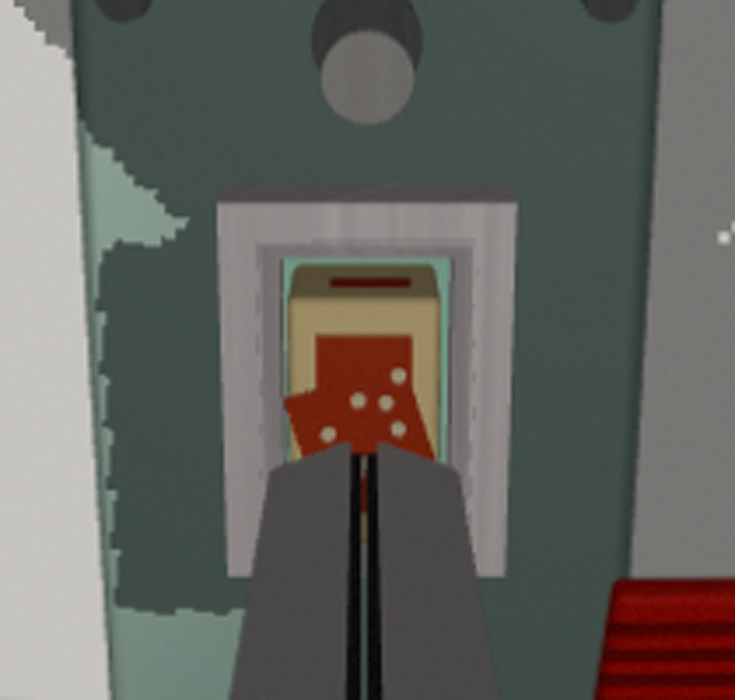

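The block sits centred in the recess. Now I press it at its centre.

Emit:
servo_tool(
  increments=[
    [0.01,0,0,0,0,0],
    [0.012,0,0,0,0,0],
    [0.007,0,0,0,0,0],
    [0.002,0,0,0,0,0],
    [0.0005,0,0,0,0,0],
    [0,0,0,0,0,0],
    [0,0,0,0,0,0],
    [0,0,0,0,0,0],
  ],
)

```text
t: 13.45
eef_pos: [0.4793, -0.1923, 0.0462]
eef_rot: [-0.141, 1.569, 0.143]
ft_force: [-5.4, 3.6, 12.3]
opening: 0.0005
```

Contact at 46 mm with 12 N, as expected for a seated block (24+22 mm). I'll lift off and go to the catch tab.

Emit:
servo_tool(
  increments=[
    [-0.02,0,0,0,0,0],
    [-0.025,0,0,0,0,0],
    [-0.01,-0.005,0.012,0,0,0],
    [0,-0.01,0.02,0,0,0],
    [0,-0.012,0.019,0,0,0],
    [0,0,0,0,0,0],
    [0,0,0,0,0,0],
    [0,0,0,0,0,0],
  ],
)

```text
t: 14.45
eef_pos: [0.5342, -0.2097, 0.1]
eef_rot: [-0.141, 1.567, 0.142]
ft_force: [0.5, -0.0, 0.1]
opening: 0.0005
```

```bash
python3 - <<'E'
from h import *
st();i=arm.get_image("wrist");cv2.imwrite("pics/w7.png",i[:,:,::-1])
E
```

```text
t 14.45 p [ 0.5342 -0.2097  0.1   ] x [-0.001  0.    -1.   ] zyaw 10.33 F [ 0.5 -0.   0.1] op 0.0005 j [-0.57  0.19  1.83 -0.    1.12 -0.75]
```

View pics/w7.png

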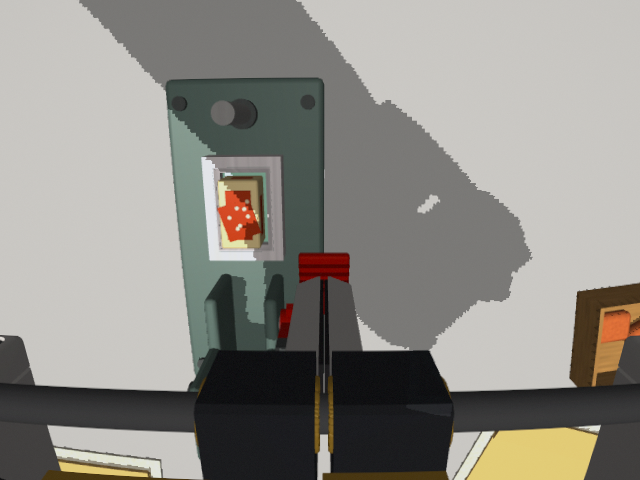

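The tip sits over the middle of the red tab at (324,268), and the block is seated at (240,213). I'll press down.

Emit:
servo_tool(
  increments=[
    [0.012,0,0,0,0,0],
    [0.012,0,0,0,0,0],
    [0.008,0,0,0,0,0],
    [0.006,0,0,0,0,0],
    [0.006,0,0,0,0,0],
    [0.006,0,0,0,0,0],
    [0.006,0,0,0,0,0],
    [0,0,0,0,0,0],
  ],
)

```text
t: 15.5
eef_pos: [0.5348, -0.2102, 0.044]
eef_rot: [-0.142, 1.566, 0.141]
ft_force: [-0.2, 0.4, 0.3]
opening: 0.0005
```

Emit:
servo_tool(
  increments=[
    [0.003,0,0,0,0,0],
    [0.003,0,0,0,0,0],
    [0.002,0,0,0,0,0],
    [0.001,0,0,0,0,0],
    [0,0,0,0,0,0],
    [0,0,0,0,0,0],
    [0,0,0,0,0,0],
    [0,0,0,0,0,0],
  ],
)

```text
t: 16.5
eef_pos: [0.5352, -0.2104, 0.036]
eef_rot: [-0.142, 1.566, 0.141]
ft_force: [-1.4, -0.1, 5.0]
opening: 0.0003
```

Emit:
servo_tool(
  increments=[
    [0.0005,0,0,0,0,0],
    [0.0005,0,0,0,0,0],
    [0.0005,0,0,0,0,0],
    [0,0,0,0,0,0],
    [0,0,0,0,0,0],
    [0,0,0,0,0,0],
    [0,0,0,0,0,0],
    [0,0,0,0,0,0],
  ],
)

```text
t: 17.5
eef_pos: [0.5354, -0.2106, 0.0355]
eef_rot: [-0.142, 1.566, 0.141]
ft_force: [-3.1, 1.3, 10.6]
opening: 0.0006
```

```bash
python3 - <<'E'
from h import *
st();i=arm.get_image("wrist");crop(i,140,140,420,360,2.8,"pics/w8.png")
E
```

```text
t 17.5 p [ 0.5354 -0.2106  0.0355] x [ 0.001 -0.001 -1.   ] zyaw 10.34 F [-3.1  1.3 10.6] op 0.0006 j [-0.57  0.29  1.85 -0.    1.   -0.75]
```

View pics/w8.png

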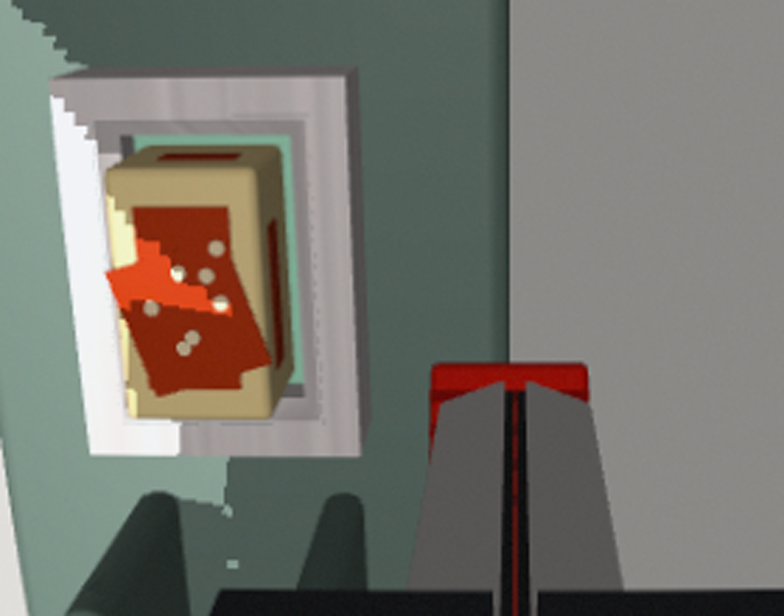

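The force rises 5 N per 0.5 mm at 35.5 mm, so the catch is at its stop. I'll lift clear and move above the knob with the jaws open.

Emit:
servo_tool(
  increments=[
    [-0.02,0.003,0,0,0,0],
    [-0.04,0.002,0,0,0,0],
    [-0.045,0,0,0,0,0],
    [-0.045,0,0,0,0,0],
    [-0.045,0,0,0,0,0],
    [-0.045,0,0,0,0,0],
    [-0.045,0,0,0,0,0],
    [-0.03,0,0,0,0,0],
  ],
)

```text
t: 18.55
eef_pos: [0.534, -0.2048, 0.3519]
eef_rot: [-0.143, 1.564, 0.141]
ft_force: [-0.3, -0.2, -0.0]
opening: 0.0006
```

Emit:
servo_tool(
  increments=[
    [0,-0.022,-0.009,0,0,0],
    [0,-0.026,-0.01,0,0,0],
    [0,-0.026,-0.01,0,0,0],
    [0,-0.026,-0.01,0,0,0],
    [0,-0.02,-0.008,0,0,0],
    [0,-0.013,-0.004,0,0,0],
    [0,0,0,0,0,0],
    [0,0,0,0,0,0],
  ],
  grip=0.6,
)

```text
t: 19.55
eef_pos: [0.5079, -0.3446, 0.349]
eef_rot: [-0.142, 1.566, 0.142]
ft_force: [0.5, -1.0, -0.5]
opening: 0.0563
```

```bash
python3 - <<'E'
from h import *
st();c=arm.get_calibration("wrist");np.save("c9.npy",c,allow_pickle=True);i=arm.get_image("wrist");cv2.imwrite("pics/w9.png",i[:,:,::-1])
o=np.array([.4804,-.1927]);a=np.radians(-79.64);d=np.array([np.cos(a),np.sin(a)])
K=np.array([*(o+.1556*d),.2927]);print("knob exp",K,proj(c,K));rel(*tgt(K-[0,0,.019],np.radians(10.36)))
i=arm.get_image("scene");crop(i,90,150,290,300,4,"pics/s9.png")
E
```

```text
t 19.55 p [ 0.5079 -0.3446  0.349 ] x [ 0.  0. -1.] zyaw 10.36 F [ 0.5 -1.  -0.5] op 0.0563 j [-0.78  0.08  1.48  0.    1.58 -0.96]
knob exp [ 0.50838193 -0.34576329  0.2927    ] [[323.18974575 258.44822845]]
shift mm [75.4 -1.4  0.2] turn deg [ 0.02  0.01 -0.01]
```

View pics/w9.png

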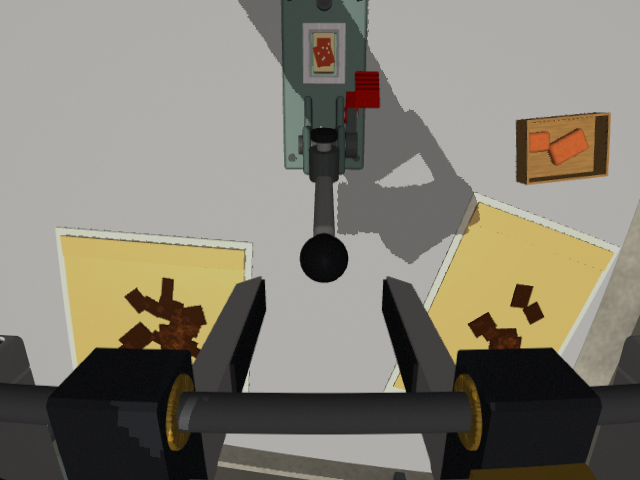

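View pics/s9.png

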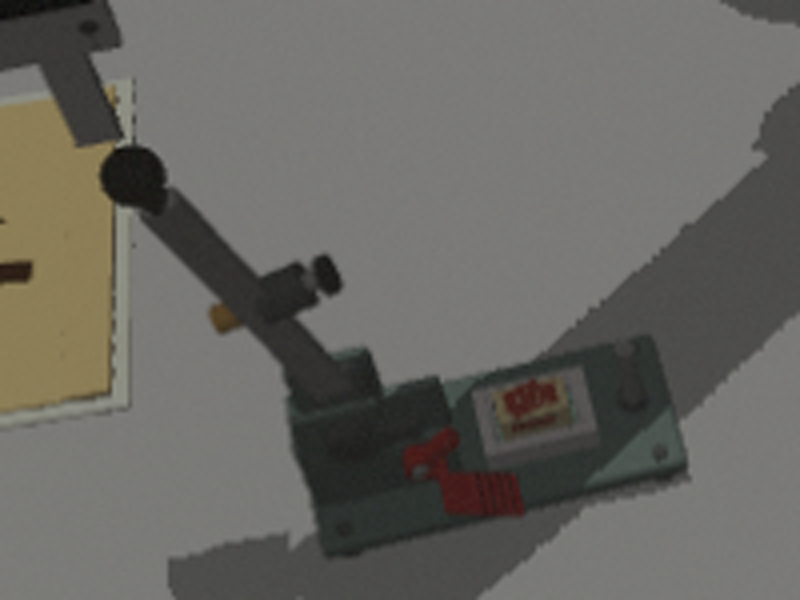

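The knob at (324,259) matches its predicted pixel (323,258), the catch tab is down, and the block is in the recess. I'll descend and grip.

Emit:
servo_tool(
  increments=[
    [0.012,-0.0014,0.0002,0,0,0],
    [0.018,0,0,0,0,0],
    [0.018,0,0,0,0,0],
    [0.015,0,0,0,0,0],
    [0.012,0,0,0,0,0],
    [0,0,0,0,0,0],
    [0,0,0,0,0,0],
    [0,0,0,0,0,0],
  ],
)

```text
t: 20.65
eef_pos: [0.5084, -0.3468, 0.2749]
eef_rot: [-0.143, 1.565, 0.141]
ft_force: [0.1, 0.3, 0.0]
opening: 0.0563
```

Emit:
servo_tool(
  increments=[
    [0,0,0,0,0,0],
    [0,0,0,0,0,0],
    [0,0,0,0,0,0],
    [0,0,0,0,0,0],
    [0,0,0,0,0,0],
    [0,0,0,0,0,0],
    [0,0,0,0,0,0],
    [0,0,0,0,0,0],
  ],
  grip=0.0,
  grip_force=35,
)

```text
t: 21.65
eef_pos: [0.5083, -0.3465, 0.274]
eef_rot: [-0.142, 1.566, 0.142]
ft_force: [1.0, -0.0, -0.7]
opening: 0.0284
```

```bash
python3 - <<'E'
from h import *
st()
s=arm.read_state();o=np.array([.4804,-.1927]);
a=np.radians(-79.64);d=np.array([np.cos(a),np.sin(a)]);n=np.array([-d[1],d[0]])
g=s["eef_pos"];print("grasp in press",(g[:2]-o)@d,(g[:2]-o)@n,g[2]+.019)
th=np.radians(105-np.linspace(0,105,29))
x=.100-.215*np.cos(th);z=.085+.215*np.sin(th)
# tool: x=down, y=-press x
print(np.round(np.column_stack([-np.diff(z),-np.diff(x)])*1000,1).tolist())
E
```

```text
t 21.65 p [ 0.5083 -0.3465  0.274 ] x [ 0. -0. -1.] zyaw 10.33 F [ 1.  -0.  -0.7] op 0.0284 j [-0.78  0.12  1.58  0.    1.45 -0.96]
grasp in press 0.15630825026928033 -0.00025539768307236655 0.2930336789883372
[[-3.2, 13.7], [-2.3, 13.9], [-1.4, 14.0], [-0.5, 14.1], [0.5, 14.1], [1.4, 14.0], [2.3, 13.9], [3.2, 13.7], [4.1, 13.5], [5.0, 13.2], [5.8, 12.8], [6.6, 12.4], [7.4, 11.9], [8.2, 11.4], [8.9, 10.9], [9.6, 10.3], [10.3, 9.6], [10.9, 8.9], [11.4, 8.2], [11.9, 7.4], [12.4, 6.6], [12.8, 5.8], [13.2, 5.0], [13.5, 4.1], [13.7, 3.2], [13.9, 2.3], [14.0, 1.4], [14.1, 0.5]]
```

Emit:
servo_tool(
  increments=[
    [-0.0032,0.0137,0,0,0,0],
    [-0.0023,0.0139,0,0,0,0],
    [-0.0014,0.014,0,0,0,0],
    [-0.0005,0.0141,0,0,0,0],
    [0.0005,0.0141,0,0,0,0],
    [0.0014,0.014,0,0,0,0],
    [0,0,0,0,0,0],
    [0,0,0,0,0,0],
  ],
)

```text
t: 22.65
eef_pos: [0.4933, -0.2643, 0.28]
eef_rot: [-0.142, 1.566, 0.141]
ft_force: [2.4, -1.0, 2.8]
opening: 0.0286
```

```bash
python3 - <<'E'
from h import *
st();i=arm.get_image("wrist");cv2.imwrite("pics/w10.png",i[:,:,::-1])
E
```

```text
t 22.65 p [ 0.4933 -0.2643  0.28  ] x [ 0.001 -0.001 -1.   ] zyaw 10.33 F [ 2.4 -1.   2.8] op 0.0286 j [-0.69 -0.02  1.71 -0.    1.45 -0.87]
```

View pics/w10.png

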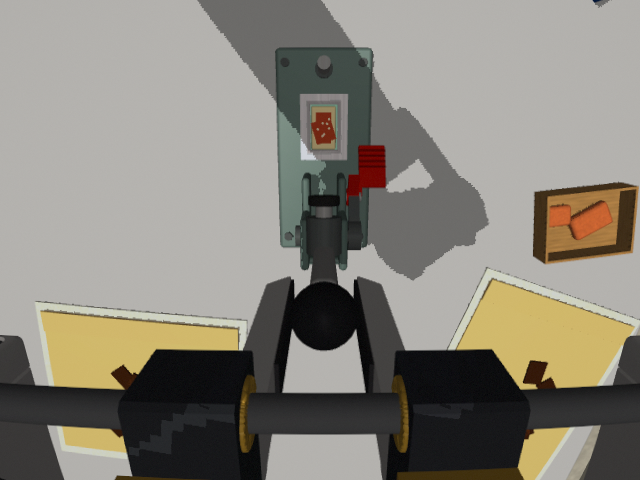

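The knob is held at (324,315) and the lever follows with low forces. I'll continue along the arc.

Emit:
servo_tool(
  increments=[
    [0.0023,0.0139,0,0,0,0],
    [0.0032,0.0137,0,0,0,0],
    [0.0041,0.0135,0,0,0,0],
    [0.005,0.0132,0,0,0,0],
    [0.0058,0.0128,0,0,0,0],
    [0.0066,0.0124,0,0,0,0],
    [0.0074,0.0119,0,0,0,0],
    [0.0082,0.0114,0,0,0,0],
  ],
)

```text
t: 23.7
eef_pos: [0.4746, -0.162, 0.2364]
eef_rot: [-0.141, 1.566, 0.142]
ft_force: [4.4, 0.7, 3.9]
opening: 0.0282
```

Emit:
servo_tool(
  increments=[
    [0.0089,0.0109,0,0,0,0],
    [0.0096,0.0103,0,0,0,0],
    [0.0103,0.0096,0,0,0,0],
    [0.0109,0.0089,0,0,0,0],
    [0.0114,0.0082,0,0,0,0],
    [0.0119,0.0074,0,0,0,0],
    [0,0,0,0,0,0],
    [0,0,0,0,0,0],
  ],
)

```text
t: 24.7
eef_pos: [0.4648, -0.1081, 0.1732]
eef_rot: [-0.141, 1.566, 0.142]
ft_force: [4.7, 2.3, 4.0]
opening: 0.0282
```

```bash
python3 - <<'E'
from h import *
st()
s=arm.read_state();o=np.array([.4804,-.1927]);
a=np.radians(-79.64);d=np.array([np.cos(a),np.sin(a)]);n=np.array([-d[1],d[0]])
g=s["eef_pos"];X=(g[:2]-o)@d;Z=g[2]+.019;print("grasp in press",X,(g[:2]-o)@n,Z,"r",np.hypot(.1-X,Z-.085),"ang",np.degrees(np.arctan2(Z-.085,.1-X)))
i=arm.get_image("wrist");cv2.imwrite("pics/w11.png",i[:,:,::-1])
E
```

```text
t 24.7 p [ 0.4648 -0.1081  0.1732] x [ 0.  0. -1.] zyaw 10.34 F [4.7 2.3 4. ] op 0.0282 j [-0.47 -0.14  2.02  0.    1.26 -0.65]
grasp in press -0.08605722177506268 -0.00014754529708091194 0.1921530642186233 r 0.2147069373497169 ang 29.938266866249446
```

View pics/w11.png

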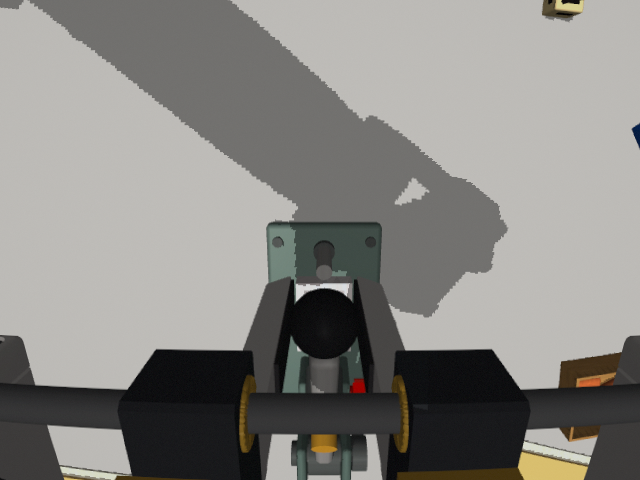

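Emit:
servo_tool(
  increments=[
    [0.0124,0.0066,0.0004,0,0,0],
    [0.0128,0.0058,0.0003,0,0,0],
    [0.0132,0.005,0,0,0,0],
    [0.0135,0.0041,0,0,0,0],
    [0.0137,0.0032,0,0,0,0],
    [0.0139,0.0023,0,0,0,0],
    [0,0,0,0,0,0],
    [0,0,0,0,0,0],
  ],
  grip_force=45,
)

```text
t: 25.75
eef_pos: [0.4601, -0.0818, 0.094]
eef_rot: [-0.141, 1.568, 0.142]
ft_force: [-0.0, 3.4, 2.9]
opening: 0.0283
```

Emit:
servo_tool(
  increments=[
    [0.005,0.0006,0,0,0,0],
    [0.005,0.0005,0,0,0,0],
    [0.005,0.0005,0,0,0,0],
    [0.005,0.0003,0,0,0,0],
    [0.005,0,0,0,0,0],
    [0.002,0,0,0,0,0],
    [0,0,0,0,0,0],
    [0,0,0,0,0,0],
  ],
)

```text
t: 26.75
eef_pos: [0.46, -0.0803, 0.0674]
eef_rot: [-0.142, 1.567, 0.142]
ft_force: [-3.9, 2.7, 6.2]
opening: 0.0282
```

```bash
cat > chk.py <<'E'
from h import *
import sys
st()
s=arm.read_state();o=np.array([.4804,-.1927]);
a=np.radians(-79.64);d=np.array([np.cos(a),np.sin(a)]);n=np.array([-d[1],d[0]])
g=s["eef_pos"];X=(g[:2]-o)@d;Z=g[2]+.019;print("grasp in press",X,(g[:2]-o)@n,Z,"r",np.hypot(.1-X,Z-.085),"ang",np.degrees(np.arctan2(Z-.085,.1-X)))
k=sys.argv[1]
cv2.imwrite(f"pics/w{k}.png",arm.get_image("wrist")[:,:,::-1])
crop(arm.get_image("side"),310,120,450,270,4,f"pics/d{k}.png")
crop(arm.get_image("scene"),130,180,310,310,4,f"pics/s{k}.png")
E
python3 chk.py 12
```

```text
t 26.75 p [ 0.46   -0.0803  0.0674] x [-0.001 -0.    -1.   ] zyaw 10.36 F [-3.9  2.7  6.2] op 0.0282 j [-0.42 -0.01  2.11 -0.    1.04 -0.6 ]
grasp in press -0.11427682353063183 0.0001516632453690005 0.08643268041691968 r 0.21428161301323675 ang 0.3830807119345152
```

View pics/w12.png

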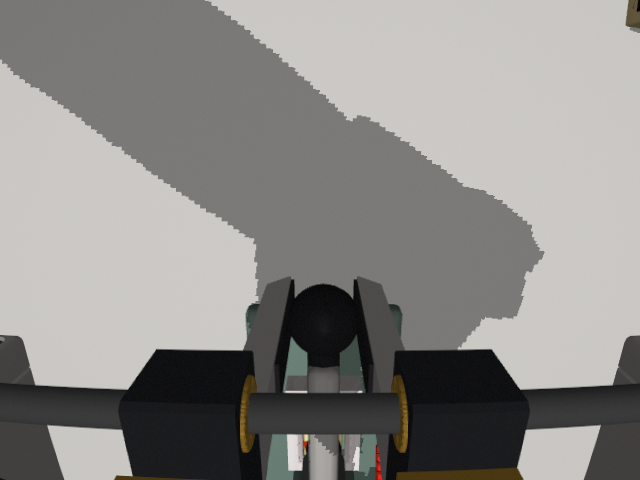

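View pics/d12.png

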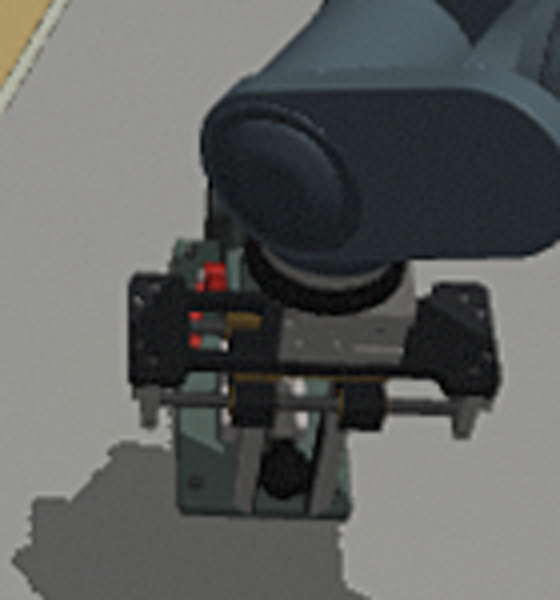

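View pics/s12.png

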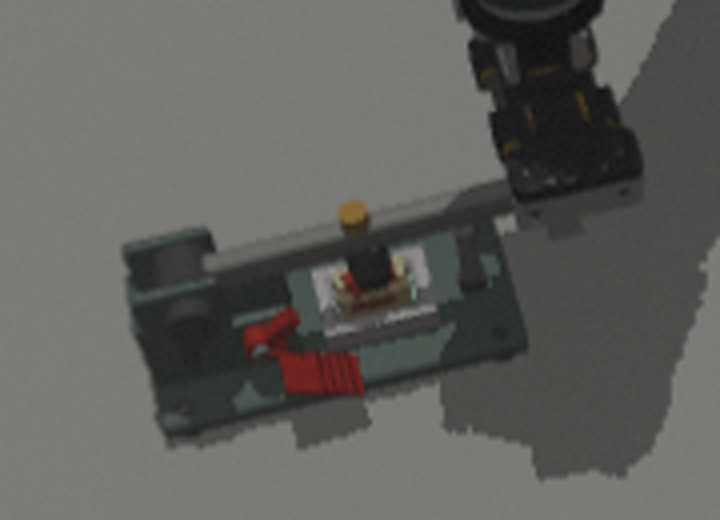

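The foot is on the block and the lever is about 0.4° from level. I'll push on until the stop shows as a steep force rise.

Emit:
servo_tool(
  increments=[
    [0.0005,0,-0.0003,0,0,0],
    [0.0005,0,0,0,0,0],
    [0,0,0,0,0,0],
    [0,0,0,0,0,0],
    [0,0,0,0,0,0],
    [0,0,0,0,0,0],
    [0,0,0,0,0,0],
    [0,0,0,0,0,0],
  ],
)

```text
t: 27.9
eef_pos: [0.46, -0.0803, 0.0666]
eef_rot: [-0.142, 1.566, 0.142]
ft_force: [-3.1, 2.8, 6.2]
opening: 0.0284
```

Emit:
servo_tool(
  increments=[
    [0.0005,0,0,0,0,0],
    [0.0005,0,0,0,0,0],
    [0,0,0,0,0,0],
    [0,0,0,0,0,0],
    [0,0,0,0,0,0],
    [0,0,0,0,0,0],
    [0,0,0,0,0,0],
    [0,0,0,0,0,0],
  ],
)

```text
t: 28.9
eef_pos: [0.46, -0.0802, 0.0657]
eef_rot: [-0.142, 1.566, 0.142]
ft_force: [-2.6, 3.7, 6.6]
opening: 0.0283
```

Emit:
servo_tool(
  increments=[
    [0.0005,0,0,0,0,0],
    [0.0005,0,0,0,0,0],
    [0,0,0,0,0,0],
    [0,0,0,0,0,0],
    [0,0,0,0,0,0],
    [0,0,0,0,0,0],
    [0,0,0,0,0,0],
    [0,0,0,0,0,0],
  ],
)

```text
t: 29.9
eef_pos: [0.46, -0.0802, 0.0647]
eef_rot: [-0.142, 1.566, 0.142]
ft_force: [-3.3, 4.0, 8.1]
opening: 0.028
```

Emit:
servo_tool(
  increments=[
    [0.0005,0,0,0,0,0],
    [0.0005,0,0,0,0,0],
    [0,0,0,0,0,0],
    [0,0,0,0,0,0],
    [0,0,0,0,0,0],
    [0,0,0,0,0,0],
    [0,0,0,0,0,0],
    [0,0,0,0,0,0],
  ],
)

```text
t: 30.9
eef_pos: [0.46, -0.0803, 0.0637]
eef_rot: [-0.142, 1.567, 0.141]
ft_force: [-2.9, 1.7, 7.6]
opening: 0.0281
```

Emit:
servo_tool(
  increments=[
    [0.0005,0,0,0,0,0],
    [0.0005,0,0,0,0,0],
    [0,0,0,0,0,0],
    [0,0,0,0,0,0],
    [0,0,0,0,0,0],
    [0,0,0,0,0,0],
    [0,0,0,0,0,0],
    [0,0,0,0,0,0],
  ],
)

```text
t: 31.9
eef_pos: [0.46, -0.0803, 0.0628]
eef_rot: [-0.142, 1.567, 0.141]
ft_force: [-3.9, 3.3, 8.5]
opening: 0.0281
```

```bash
python3 chk.py 13
```

```text
t 31.9 p [ 0.46   -0.0803  0.0628] x [-0. -0. -1.] zyaw 10.31 F [-3.9  3.3  8.5] op 0.0281 j [-0.42  0.    2.11 -0.    1.03 -0.6 ]
grasp in press -0.11424826987393087 0.00014900429477745104 0.08175780627404927 r 0.21427280033669532 ang -0.8669840772907789
```

View pics/w13.png

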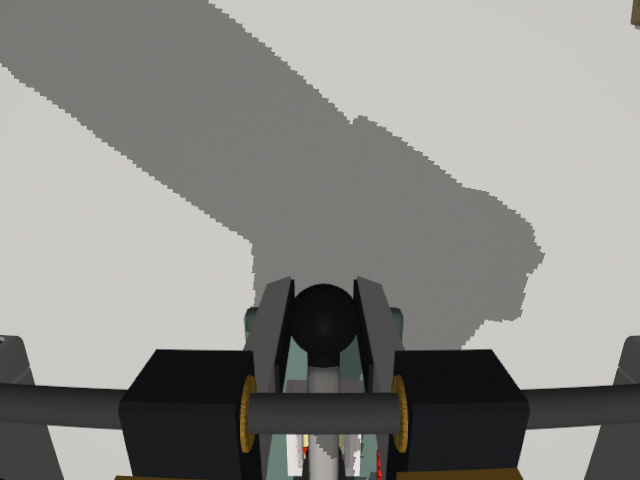

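View pics/s13.png

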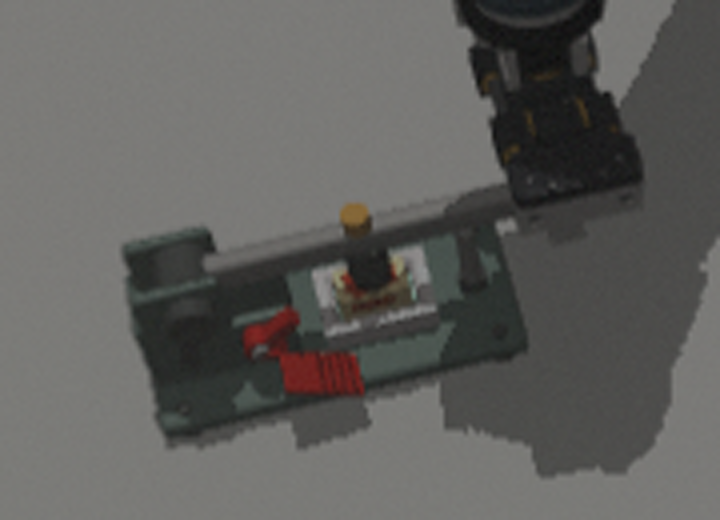

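Emit:
servo_tool(
  increments=[
    [0.0005,0,0,0,0,0],
    [0.0005,0,0,0,0,0],
    [0.0005,0,0,0,0,0],
    [0.0005,0,0,0,0,0],
    [0,0,0,0,0,0],
    [0,0,0,0,0,0],
    [0,0,0,0,0,0],
    [0,0,0,0,0,0],
  ],
  grip_force=58,
)

```text
t: 33.05
eef_pos: [0.46, -0.0803, 0.0608]
eef_rot: [-0.142, 1.567, 0.141]
ft_force: [-3.9, 3.6, 9.3]
opening: 0.0282
```

```bash
python3 chk.py 14; python3 - <<'E'
from h import *
# ball fit: dark blob contour upper arc in wrist images
from scipy.optimize import least_squares
for k in (10,11,12,13,14):
    g=cv2.cvtColor(cv2.imread(f"pics/w{k}.png"),cv2.COLOR_BGR2GRAY)
    # upper arc: first row dark going down per column
    pts=[]
    for u in range(300,349,2):
        col=g[265:330,u].astype(int);j=np.argmax(col<45)
        if col[j]<45:pts.append((u,265+j))
    pts=np.array(pts,float)
    f=lambda p:np.hypot(pts[:,0]-p[0],pts[:,1]-p[1])-p[2]
    r=least_squares(f,[324,320,35],loss="soft_l1");print(k,r.x.round(2),len(pts),np.abs(r.fun).mean().round(2))
# prediction: tool frame ball at (-.019-dx, dy,0)
c=arm.get_calibration("wrist");s=arm.read_state();R0=R.from_rotvec(s["eef_rot"]).as_matrix()
for dx in(-.004,0,.004,.008):
  for dy in (0,.003):
    b=s["eef_pos"]+R0@np.array([-.019-dx,dy,0]);cc=c["T"][:3,3];v=b-cc;D=np.linalg.norm(v)
    v/=D;e1=np.cross(v,[1,0,0]);e1/=np.linalg.norm(e1);e2=np.cross(v,e1);al=np.arcsin(.015/D)
    q=np.array([cc+v*np.cos(al)+np.sin(al)*(e1*np.cos(t)+e2*np.sin(t)) for t in np.linspace(0,6.283,60)])
    p=proj(c,q);m=p[p[:,1]<p[:,1].mean()-5]
    (cx,cy),rr=cv2.minEnclosingCircle(p.astype(np.float32));print(dx,dy,round(cx,1),round(cy,1),round(rr,1),p[:,1].min().round(1))
E
```

```text
t 33.05 p [ 0.46   -0.0803  0.0608] x [-0. -0. -1.] zyaw 10.32 F [-3.9  3.6  9.3] op 0.0282 j [-0.42  0.    2.11 -0.    1.02 -0.6 ]
grasp in press -0.11426240485523145 0.00015798847585205922 0.07981446883392024 r 0.21432514520657975 ang -1.3863890996511
10 [323.58 311.91  30.48] 25 1.65
11 [323.83 324.16  35.11] 25 0.27
12 [323.05 321.34  36.7 ] 25 0.2
13 [323.33 320.32  36.03] 25 0.27
14 [323.26 321.11  36.63] 25 0.26
-0.004 0 322.6 309.3 34.1 275.2
-0.004 0.003 322.5 303.1 34.2 269.0
0 0 322.5 313.4 34.8 278.6
0 0.003 322.5 307.2 35.0 272.2
0.004 0 322.5 317.8 35.6 282.1
0.004 0.003 322.5 311.4 35.8 275.7
0.008 0 322.5 322.3 36.5 285.8
0.008 0.003 322.5 315.9 36.6 279.2
```

The ball fit puts the knob about 7 mm behind the nominal grasp point, so the lever has roughly 2 mm to go. I'll keep lowering.

Emit:
servo_tool(
  increments=[
    [0.0005,0,0,0,0,0],
    [0.0005,0,0,0,0,0],
    [0.0005,0,0,0,0,0],
    [0.0005,0,0,0,0,0],
    [0,0,0,0,0,0],
    [0,0,0,0,0,0],
    [0,0,0,0,0,0],
    [0,0,0,0,0,0],
  ],
)

```text
t: 34.2
eef_pos: [0.4601, -0.0804, 0.0589]
eef_rot: [-0.143, 1.566, 0.142]
ft_force: [-3.6, 2.9, 8.7]
opening: 0.0281
```

Emit:
servo_tool(
  increments=[
    [0.0005,0,0,0,0,0],
    [0.0005,0,0,0,0,0],
    [0,0,0,0,0,0],
    [0,0,0,0,0,0],
    [0,0,0,0,0,0],
    [0,0,0,0,0,0],
    [0,0,0,0,0,0],
    [0,0,0,0,0,0],
  ],
)

```text
t: 35.2
eef_pos: [0.4601, -0.0804, 0.058]
eef_rot: [-0.143, 1.567, 0.142]
ft_force: [-4.7, 3.4, 8.7]
opening: 0.0281
```

Emit:
servo_tool(
  increments=[
    [0.0005,0,0,0,0,0],
    [0.0005,0,0,0,0,0],
    [0.0005,0,0,0,0,0],
    [0.0005,0,0,0,0,0],
    [0,0,0,0,0,0],
    [0,0,0,0,0,0],
    [0,0,0,0,0,0],
    [0,0,0,0,0,0],
  ],
)

```text
t: 36.2
eef_pos: [0.4602, -0.0804, 0.0566]
eef_rot: [-0.143, 1.567, 0.142]
ft_force: [-7.5, 5.1, 15.3]
opening: 0.0283
```

```bash
python3 chk.py 15; python3 - <<'E'
from h import *
from scipy.optimize import least_squares
for k in (12,13,14,15):
    g=cv2.cvtColor(cv2.imread(f"pics/w{k}.png"),cv2.COLOR_BGR2GRAY)
    pts=[]
    for u in range(300,349,2):
        col=g[265:330,u].astype(int);j=np.argmax(col<45);pts.append((u,265+j))
    pts=np.array(pts,float)
    r=least_squares(lambda p:np.hypot(pts[:,0]-p[0],pts[:,1]-p[1])-p[2],[324,320,35],loss="soft_l1");print(k,r.x.round(2),(r.x[1]-r.x[2]).round(2))
def sh(a,b,box,cam):
    x0,y0,x1,y1=box
    A,B=[cv2.cvtColor(cv2.imread(f"pics/{cam}{k}.png"),cv2.COLOR_BGR2GRAY)[y0:y1,x0:x1].astype(np.float32) for k in(a,b)]
    return cv2.phaseCorrelate(A,B,cv2.createHanningWindow((x1-x0,y1-y0),cv2.CV_32F))
for b in (13,14,15): print("scene pin shift crop px",sh(12,b,(325,190,400,250),"s"))
E
```

```text
t 36.2 p [ 0.4602 -0.0804  0.0566] x [-0.001 -0.001 -1.   ] zyaw 10.4 F [-7.5  5.1 15.3] op 0.0283 j [-0.42  0.01  2.11 -0.    1.01 -0.6 ]
grasp in press -0.11410524128534798 0.00027603994764826764 0.07564336166857591 r 0.21430959154158769 ang -2.502297457507986
12 [323.05 321.34  36.7 ] 284.64
13 [323.33 320.32  36.03] 284.29
14 [323.26 321.11  36.63] 284.48
15 [322.66 322.47  38.08] 284.39
scene pin shift crop px ((4.945469150414901, 0.10162705503392644), 0.2469892554812961)
scene pin shift crop px ((0.6642305800466559, 4.691528128578728), 0.38157107048564487)
scene pin shift crop px ((4.581177718632276, 4.073784077172693), 0.5603809560139974)
```

View pics/w15.png

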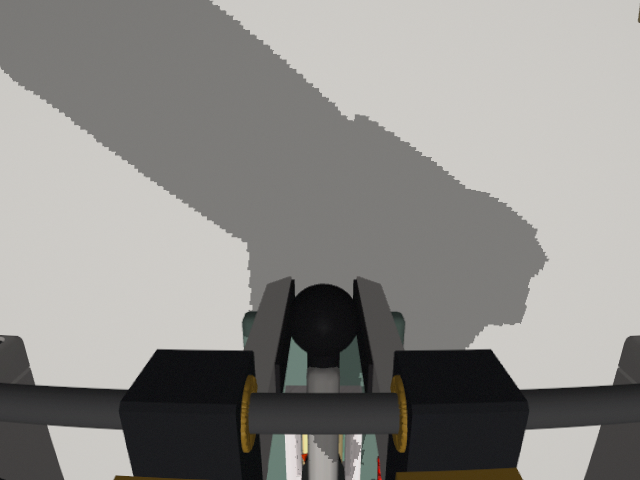

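View pics/s15.png

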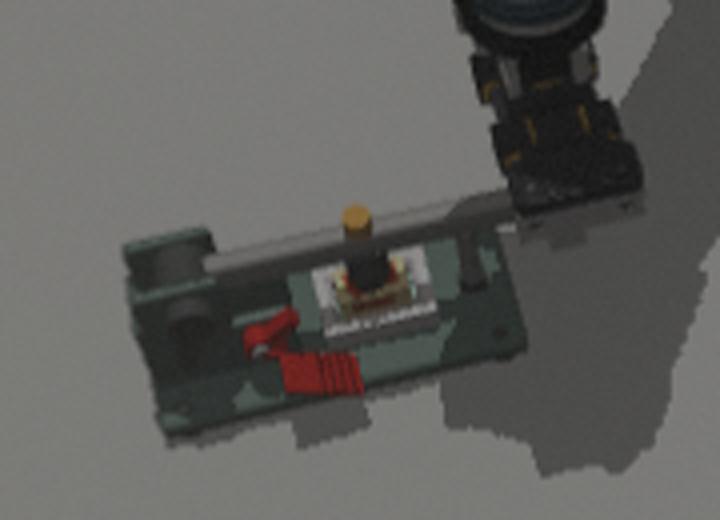

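The force now jumps to 15 N, and grasp height plus ball offset is about 85 mm, so this is the stop. One more small push should confirm it.

Emit:
servo_tool(
  increments=[
    [0.0005,0,0.0003,0,0,0],
    [0.0003,0,0,0,0,0],
    [0,0,0,0,0,0],
    [0,0,0,0,0,0],
    [0,0,0,0,0,0],
    [0,0,0,0,0,0],
    [0,0,0,0,0,0],
    [0,0,0,0,0,0],
  ],
)

```text
t: 37.35
eef_pos: [0.4602, -0.0804, 0.0561]
eef_rot: [-0.143, 1.568, 0.142]
ft_force: [-9.3, 3.4, 17.9]
opening: 0.0281
```

Emit:
servo_tool(
  increments=[
    [0,0,0,0,0,0],
    [0,0,0,0,0,0],
    [0,0,0,0,0,0],
    [0,0,0,0,0,0],
    [0,0,0,0,0,0],
    [0,0,0,0,0,0],
    [0,0,0,0,0,0],
    [0,0,0,0,0,0],
  ],
)

```text
t: 38.35
eef_pos: [0.4602, -0.0804, 0.0561]
eef_rot: [-0.143, 1.568, 0.142]
ft_force: [-9.7, 4.0, 18.6]
opening: 0.0281
```

```bash
python3 chk.py 16; python3 - <<'E'
from h import *
crop(arm.get_image("wrist"),200,250,450,480,2.5,"pics/w16c.png")
E
```

```text
t 38.35 p [ 0.4602 -0.0804  0.0561] x [-0.002 -0.001 -1.   ] zyaw 10.41 F [-9.7  4.  18.6] op 0.0281 j [-0.42  0.01  2.11 -0.    1.01 -0.6 ]
grasp in press -0.11411561305074565 0.0003453378595546154 0.07507187341414073 r 0.21434566347281556 ang -2.654792898228208
```

View pics/w16c.png

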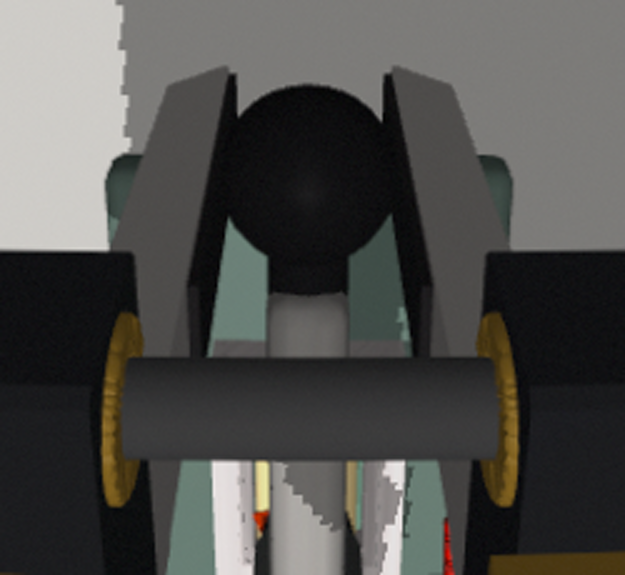

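View pics/s16.png

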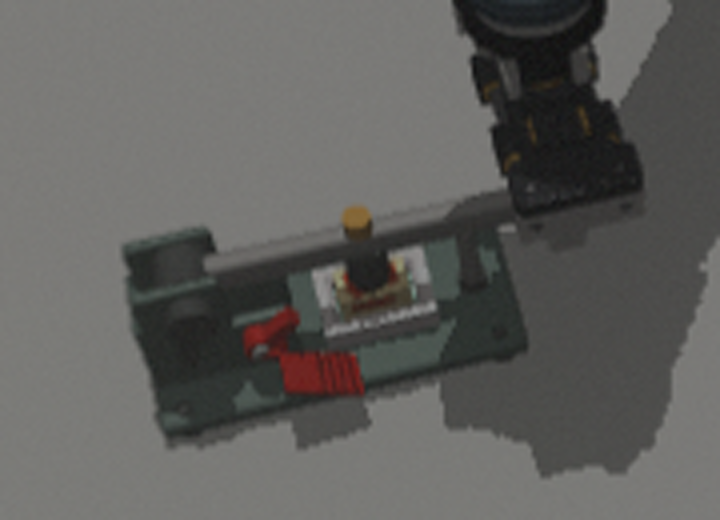

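The lever is on its stop: steady at 18 N against about 8.7 N of spring force. The block is seated under the foot, the catch is off and the knob is in the jaws. I'll hand in.

```bash
python3 - <<'E'
from h import *
print(arm.hand_in());st()
E
```

```text
the job is handed in; nothing more can be done
None
the job is handed in; nothing more can be done
```

The job is done and handed in at about 38.6 s of the 72 s. The red-brown sherd block is in the recess, the catch is down, and the lever is held on its stop by the knob.

- **Block:** I lowered it in centred while the lever was still locked upright, then pressed on its top with shut fingertips. They met it 46.2 mm above the table at 12 N; a seated block should be at 46 mm.
- **Catch:** I pressed the tab down until it was hard against its stop at 35.5 mm and 10.6 N. Later pictures show it staying down.
- **Lever:** I pulled it down by the ball knob. The upward force stayed at about 8.7 N, then rose to 15 and 18 N within 2 mm, which is the stop. It held steady at 18.6 N, gripping at 58 N.
- **Other items:** I did not touch the other blocks, the jar or the slide box, but I took no final picture of them.

**Disagreement:** the tool ended about 10 mm lower than a centred grip would put it. The knob sits roughly 7–9 mm deeper between the fingers than nominal. I judged "at the stop" from the force rise and from the ball's place in the wrist picture, which puts the knob at about 85 mm as specified. The last picture shows it still firmly between the pads.

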